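# Start a five-minute spin on the bench centrifuge

## Task

Start a five-minute spin: swing the centrifuge's lid down and press its front until the latch catches and holds it shut. Then set the clockwork timer, the left-hand dial on the sloping front panel, to five minutes; as with any such timer, wind it up past the fifteen-minute mark first and then bring it back to five. Do not alter the speed dial on the right, and leave everything else on the bench where it is.

Things in the scene. Friction and masses are not known exactly. Their poses are not given: they have to be found in the camera images.
- centrifuge: White bench centrifuge, 340 deep (x), 270 wide (y), 180 high with the lid shut; fixed, turned a little. Origin on the bench under its middle; x to its back (away from the robot), y to its left as seen from the robot, z up. Its upper front is a sloping control panel with two dials; behind that the level deck (z 155) holds the rotor bowl, closed by the lid.
- panel (a point): Middle of the control panel's surface (frame: as the centrifuge). The flat panel rises from z 113 at x -170 to z 152 at x -45 in the centrifuge's frame: it slopes towards the robot, 0.30 rad (17 degrees) from level. Two like knobs stand 65 to the left (timer) and 65 to the right (speed) of here; a mains rocker 4 high and a flat lamp lie between.
- lid_hinge (a point): Middle of the lid's hinge line, which runs along the centrifuge's y at x +155, z +157 in its frame. The lid is a white slab 203 long from the hinge to its front edge, 250 wide, 22 thick (underside on the hinge line), with a shallow dome on top, 8 high, within 74 of a centre 90 from the hinge. Only its front 30 is flat.
- lid_front (a point): Point on the lid's flat upper face by its front edge, on the middle line, where it is pressed: 180 from the hinge line, 22 above the lid's underside. A grey grip strip lies just in front of it. It moves with the lid, and so does its frame: x from the front edge to the hinge, z out of the upper face.
- lid (a joint): Lid angle, rad: 0 fully down, growing as its front rises; starts at 0.5 to 0.85. A gas strut and stiff hinge hold it when well open; nearly shut but not latched it springs back up to about 0.4. Pressing the front down takes 2 to 6 N, about 10 N over the last 18 mm, where the latch snaps over. Latched it stays at 0.00 to 0.02. Fully down is a hard stop.
- timer_axis (a point): Where the timer's axis meets the panel: x -111, y +65, z +131.6 in the centrifuge's frame. The axis is normal to the panel, leaning 0.30 rad from vertical towards the robot. Round fluted black knob, diameter 38, reaching 29 above the panel along the axis; free panel for 60 all round. This frame turns with the knob: z out of the panel, x towards the pointer.
- timer_pointer (a point): Tip of the timer's white pointer, 25 from the axis and 3 above the panel. The white line runs on over the knob's flank and top.
- timer (a joint): Timer setting, rad: 0 at zero, growing clockwise as seen facing the panel; 10 degrees (0.1745) a minute, up to 30 minutes (5.236, a stop). White marks ring the knob: short each minute, long each five. Five minutes is 0.873, fifteen is 2.618. Starts between 0 and 0.5. It turns stiffly (0.06 N m) and stays where left.
- zero_mark (a point): Zero mark of the timer's scale: the widest mark, straight up the slope from the axis, 33 from it. Fixed.
- five_mark (a point): Five-minute mark: the first long mark clockwise from zero, 50 degrees round, 33 from the axis. Fixed.
- fifteen_mark (a point): Fifteen-minute mark: the third long mark clockwise from zero, 150 degrees round, pointing nearly down the slope, 33 from the axis. Fixed.
- speed_pointer (a point): Tip of the speed dial's white pointer, 25 from the axis of the right-hand knob (a like knob; its scale has eleven long marks and no short ones). To be left as it is.
- tube_rack: White lattice rack of capped sample tubes, 78 by 188, 80 high, loose, beside the centrifuge. Origin under its middle. A bystander.
- specimen_cup: Capped specimen cup, diameter 52, 60 high, loose, in front of the centrifuge. A bystander.
- tally_counter: Steel hand counter, diameter 44, 36 high, loose, in front of the centrifuge. A bystander.
- slide_box: Grey slide box, 80 by 100, 30 high, loose, beside the centrifuge. A bystander.
- counting_chamber: Glass counting chamber, 76 by 35 by 4, lying loose before the panel. A bystander.
- marker_pen: Marker pen, 125 long, 12 thick, lying loose before the panel. A bystander.
- wash_bottle: White bottle, diameter 60, 135 high, loose, beside the centrifuge. A bystander.

How it is judged (in metres and radians):
On the way, in this order (a step that is already met when the one before it is completed fails the run):
1. the lid is down, within the latch (value of joint lid below 0.03 rad), for 0.2 s.
2. with the lid shut, the timer is wound past the fifteen-minute mark (value of joint lid below 0.03 rad and value of joint timer above 2.618 rad), for 0.1 s.
At the end, for the whole second after the job is handed in: The lid is latched (within 0.03 rad of fully down with nothing pressing it), the timer stands at five minutes to within half a minute (0.873 +- 0.087 rad), and the speed dial is as it was (pointer within 4 mm) (value of joint lid below 0.03 rad and value of joint timer between 0.786 and 0.96 rad and distance of speed_pointer from where it was at the start of the episode below 0.004 m); the robot touches nothing.
It fails at once if a bystander is pushed more than 20 mm from its place or tipped (distance of any of tube_rack, specimen_cup, tally_counter, slide_box, counting_chamber, marker_pen, wash_bottle from where it was at the start of the episode above 0.02 m or angle between any of tube_rack, specimen_cup, tally_counter, slide_box, counting_chamber, marker_pen, wash_bottle's own z axis and vertical above 0.5 rad).
It also fails if it takes over 64 s, if anything falls off the work surface, if the arm or the gripper's body presses on something with over 40 N, if the wrist force passes 120 N, or if a joint passes its speed limit or range.

## Robot

A 6-joint arm with a two-finger parallel gripper is mounted at the origin on the work surface. World frame = base frame: x ahead of the robot, y to its left, z up, the work surface at z = 0. Lengths are in mm, angles in rad, forces in N, time in s.
With the tool pointing down it reaches from about 275 to 750 mm from the base axis. Payload 10.2 kg.
Tool frame: the origin (TCP) lies midway between the tips of the shut fingers; the grasp point (between the pads) lies 19 mm behind it; z points along the fingers, y is the line along which they close (so a half turn about z gives the same grasp; the last joint's range is limited). The gripper opens to 85 mm and grips with 20 to 120 N. Pads are 22 mm wide; open, the fingers measure 114 mm over their backs; the gripper's body (76 mm by 85 mm) begins 54 mm behind the grasp point. The pads swing forward as they close: fully open they stand 13 mm farther back than shut.
Start: joints at [-1.354, 0.313, 1.498, -0, 1.331, -0.223], TCP at [223.512, -475.051, 231.294] pointing down, gripper open.
Joint ranges: [-2.94, 2.94], [-0.97, 2.17], [0.19, 2.56], [-1.23, 4.37], [0.02, 3.11], [-2.88, 2.88]. Speed limits (rad/s): [2.39, 2.39, 3.01, 3.14, 3.14, 3.14].

## Interface

Orientations are given as a unit quaternion [w, x, y, z].
In Python, from rig import ctrl gives the robot as it stands.
- The arm moves only by the tool send_rows, never from a script. Its argument "targets" is a list of rows, each an object with "offset": the shift along the world's x, y, z in cm, a list of three; "spin": the turn about the world's z in rad. A call has 1 to 8 rows; each row is the pose to reach, as a shift and turn from the pose commanded when the call began; what a row does not reach only later rows make up. A row lasts 1/12 s, in which the tool goes at most 41.7 mm and 7.16 degrees, less where a joint would pass 70% of its speed; a pose out of reach is approached as far as the arm can. A call with a gripper value outside its range is refused whole. "grip" is the opening, from 0 (shut) to 1 (fully open), set as the call begins (left out, the last holds). The fingers move at their own pace and stop on an object; "squeeze" is the grip in N (left out, the last holds). Time passes only in rows, so rows that repeat a pose let the fingers close. It gives the time, the measured TCP pose, the force, the opening and the grip force at its end, in the units of the state.
- ctrl.sense(): the state, without advancing time (a new reading comes with each control period).
- ctrl.capture(name): name is "scene" or "top" or "wrist"; returns (picture, depth): 480x640x3 uint8, red, green, blue; 480x640 float32, mm along the optical axis (not along the pixel's ray), 0 where there is no reading.
- ctrl.calibration(name): a dict with "fx", "fy", "cx", "cy" (pixels), "k1" (the pictures are not rectified: a ray, as slopes to the right and down, at radius r is drawn at 1 + k1 r^2 times it, then the intrinsics apply), "view" (4x4, takes a point from world to camera coordinates); the wrist camera has in their place "mount" (4x4, takes a point from camera to tool coordinates, whose origin is the TCP and whose axes are the flange's). Camera axes: x right, y down, z forward; pixel columns grow to the right and rows downward; lengths in mm; the calibration is good to about 2 mm. A picture is of the moment at which its call begins: read the wrist's pose just before it. calibration takes no time and is no camera call.
- ctrl.finish_job(): hands the job in; it is judged then, once.
Trained networks look in the newest picture that a camera, given by its name, has taken for a name from the list of things; names that differ only in an ending like _2 or _b are one class to them, and where a whole thing is asked for, a point or a joint stands for the part that bears it (a point fixed in the world has none). Each returns a list of dicts, best first, with "conf" (0 to 1); they miss things now and then, are a little off and sometimes report something else, mostly with a low value. They report only what shows in the picture. A call takes as long as a camera call.
- ctrl.search_frame(camera, query): "box" ([left, top, right, bottom] in pixels, round what is visible of it).
- ctrl.place_of(camera, query): "uv" ([column, row] in pixels: a listed point, or the origin of a listed thing).
The state is a dict: "time_s": time; "joints": joint angles; "dq": joint speeds; "tau": joint torques, N m; "eef_pos": TCP position; "ee_rot": TCP orientation; "force": force on the tool from outside, world axes, zero at the start; "wrist_torque": the same for the moment, N m; "grip_width": opening from 0.0 (shut) to 1.0 (fully open); "grip_force": force on a finger pad.
Only numpy, scipy, OpenCV 4.12 (cv2) and the standard library are available. Lean on these libraries where they do the work, as an engineer would, in place of code of your own. Each camera call takes 0.05 s, during which the arm holds its last target. There are 200 camera calls.

## Working session

There is one attempt and no reset: what is moved stays moved. The work goes in short steps, Python scripts to look and compute and a tool call to move; the robot and the scene stay as the last step left them, time stands still between calls to the robot, and variables do not carry over. Pictures are saved under pics/ and viewed, at most 10 in all, crops included, and the job is handed in when it is done.

Besides the shell and the picture viewer there is one more tool, called after "Call:" by a JSON object that holds its "api" and its "payload". send_rows: Moves the arm, as the interface text tells. Its arguments: {"type":"object","properties":{"targets":{"type":"array"},"grip":{"type":"number"},"squeeze":{"type":"number"}},"required":["targets"]}

```bash
ls; mkdir -p pics; cat > h.py <<'E'
import numpy as np,cv2
from rig import ctrl
from scipy.spatial.transform import Rotation as R
def cam(name,s=None):
    c=ctrl.calibration(name)
    if 'view' in c: T=np.linalg.inv(np.array(c['view']))
    else:
        s=s or ctrl.sense(); q=s['ee_rot']; W=np.eye(4); W[:3,:3]=R.from_quat([q[1],q[2],q[3],q[0]]).as_matrix(); W[:3,3]=s['eef_pos']; T=W@np.array(c['mount'])
    return c,T
def ray(c,uv):
    d=np.array([(uv[0]-c['cx'])/c['fx'],(uv[1]-c['cy'])/c['fy']]); u=d.copy()
    for _ in range(20): u=d/(1+c['k1']*(u@u))
    return np.array([u[0],u[1],1.])
def world(c,T,uv,depth):
    u,v=int(round(uv[0])),int(round(uv[1])); p=depth[max(0,v-1):v+2,max(0,u-1):u+2]; p=p[p>0]
    if len(p)==0: return None
    return (T@np.r_[ray(c,uv)*np.median(p),1])[:3]
def proj(c,T,P):
    P=np.atleast_2d(P); q=(np.linalg.inv(T)@np.c_[P,np.ones(len(P))].T)[:3]; x=q[:2]/q[2]; r=(x**2).sum(0); x=x*(1+c['k1']*r)
    return np.c_[x[0]*c['fx']+c['cx'],x[1]*c['fy']+c['cy']]
E
cat > a.py <<'E'
from h import *
print(ctrl.sense())
for n in ['scene','top']:
    im,d=ctrl.capture(n); cv2.imwrite(f'pics/{n}0.png',im[:,:,::-1]); np.save(f'{n}0.npy',d)
    c,T=cam(n); print(n,T[:3,3].round(),T[:3,2].round(2))
    for q in ['panel','lid_hinge','lid_front','timer_axis','timer_pointer','zero_mark','five_mark','fifteen_mark','speed_pointer','tube_rack','specimen_cup','tally_counter','slide_box','counting_chamber','marker_pen','wash_bottle']:
        for r in ctrl.place_of(n,q)[:1]:
            w=world(c,T,r['uv'],d); print(q,round(r['conf'],2),np.round(r['uv']),None if w is None else w.round(0))
E
python3 a.py
```

```text
pics
{'time_s': 0.0, 'joints': array([-1.35441279e+00,  3.13442835e-01,  1.49843162e+00,  1.81439823e-05,
        1.33095729e+00, -2.23387506e-01]), 'dq': array([-8.24383872e-05, -2.13842738e-03,  1.13759215e-03,  7.20185646e-04,
       -9.66778985e-04,  2.40191161e-04]), 'tau': array([ 1.76372255e-04, -4.12270010e+01, -2.59740007e+01, -1.68023435e-04,
        4.16574301e-03,  8.22749058e-06]), 'eef_pos': array([ 223.45495256, -474.8023679 ,  230.74078609]), 'ee_rot': array([-6.19511547e-04,  9.75922710e-01,  2.18115750e-01,  1.09805637e-05]), 'force': array([ 0.18974075, -0.14707739, -0.62827252]), 'wrist_torque': array([ 0.01607474, -0.00096916, -0.06939979]), 'grip_force': 0.0, 'grip_width': 0.9957482004413536}
scene [ 650.  521. 1025.] [-0.08 -0.47 -0.88]
panel 0.84 [376. 254.] [471. 117. 133.]
lid_hinge 0.79 [222. 259.] [743. 108. 197.]
lid_front 0.96 [280. 215.] [635. 101. 302.]
timer_axis 0.65 [377. 289.] [490. 196. 161.]
timer_pointer 0.96 [371. 287.] [497. 186. 150.]
zero_mark 0.85 [358. 287.] [519. 181. 145.]
five_mark 0.56 [364. 273.] [502. 156. 142.]
fifteen_mark 0.84 [39
[... 429 characters left out ...]
26. 132.]
lid_hinge 0.96 [294. 139.] [726.  91. 211.]
lid_front 0.6 [285. 186.] [630. 100. 302.]
timer_axis 0.72 [246. 284.] [479. 179. 162.]
timer_pointer 0.56 [244. 272.] [500. 186. 140.]
zero_mark 0.79 [242. 271.] [502. 190. 139.]
five_mark 0.83 [259. 272.] [499. 159. 140.]
fifteen_mark 0.97 [250. 297.] [454. 176. 126.]
speed_pointer 0.55 [326. 296.] [456.  36. 129.]
tube_rack 0.78 [393. 212.] [ 622. -104.   27.]
specimen_cup 0.84 [384. 340.] [364. -78.  61.]
tally_counter 0.91 [200. 329.] [383. 293.  25.]
slide_box 0.84 [178. 257.] [529. 339.  30.]
counting_chamber 0.77 [251. 339.] [360. 192.   6.]
marker_pen 0.76 [315. 339.] [360.  58.  12.]
wash_bottle 0.67 [188. 176.] [686. 302.  92.]
```

View pics/top0.png

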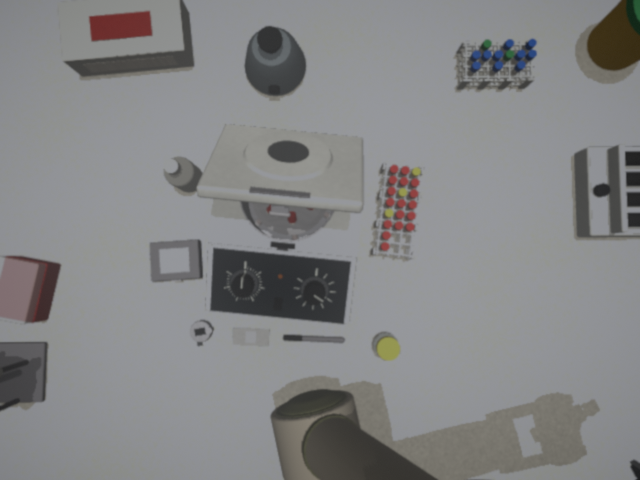

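```bash
cat > fit.py <<'E'
from h import *
# panel plane fit from top depth -> yaw ; use known point pairs
from scipy.optimize import least_squares
L={'panel':(-107.5,0,132.5),'zero_mark':(-111+33*.955,65,131.6+33*.2955),'timer_axis':(-111,65,131.6)}
def mk(a):
    a=np.deg2rad(a); u=33*np.cos(a); return (-111+u*.955,65-33*np.sin(a),131.6+u*.2955)
L['five_mark']=mk(50);L['fifteen_mark']=mk(150);L['lid_hinge']=(155,0,157)
obs=[]
for n,im in [('scene',{'panel':(376,254),'zero_mark':(358,287),'five_mark':(364,273),'fifteen_mark':(390,281)}),('top',{'panel':(278,287),'zero_mark':(242,271),'five_mark':(259,272),'fifteen_mark':(250,297)})]:
    c,T=cam(n)
    for k,v in im.items(): obs.append((c,T,L[k],v))
def W(p,l):
    c,s=np.cos(p[2]),np.sin(p[2]); return np.array([p[0]+c*l[0]-s*l[1],p[1]+s*l[0]+c*l[1],l[2]])
f=lambda p:np.concatenate([(proj(c,T,W(p,l))[0]-v) for c,T,l,v in obs])
r=least_squares(f,[570,120,0.1],x_scale=[100,100,.1],loss='soft_l1')
print(r.x,f(r.x).round(1)); np.save('pose.npy',r.x)
for k,l in L.items(): print(k,W(r.x,l).round(1))
print('speed',W(r.x,(-111,-65,131.6)).round(1))
E
python3 fit.py
```

```text
[ 5.77752728e+02  9.75997742e+01 -2.35161945e-01] [-0.9  2.4  1.6 -0.2  2.   1.7  1.6  2.5  1.3 -0.6  5.7 -7.6  1.   0.6
  0.3 -0.5]
panel [473.2 122.6 132.5]
zero_mark [515.6 179.3 141.4]
timer_axis [485.  186.7 131.6]
five_mark [498.8 157.4 137.9]
fifteen_mark [454.6 177.  123.2]
lid_hinge [728.5  61.5 157. ]
speed [454.7  60.3 131.6]
```

```bash
python3 -c "
import cv2
a=cv2.imread('pics/top0.png')[235:330,195:365]; cv2.imwrite('pics/z1.png',cv2.convertScaleAbs(cv2.resize(a,None,fx=4.7,fy=4.7,interpolation=cv2.INTER_CUBIC),alpha=1.6))"
```

```text
(no output)
```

View pics/z1.png

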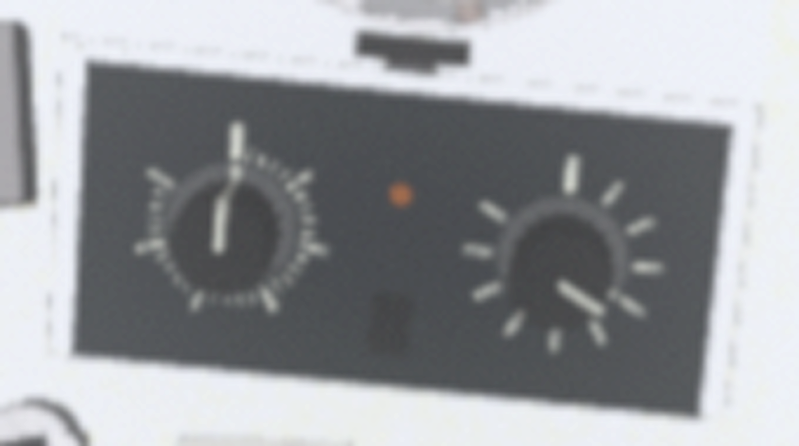

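```bash
cat > fit2.py <<'E'
from h import *
from scipy.optimize import least_squares
def mk(a):
    a=np.deg2rad(a); u=33*np.cos(a); return (-111+u*.955,65-33*np.sin(a),131.6+u*.2955)
top=lambda y:(-111-29*.2955,y,131.6+29*.955)
o=[(mk(0),237,139),(mk(50),300,182),(mk(100),316,249),(mk(150),268,300),(mk(200),197,301),(mk(250),148,247),(mk(300),160,176),(top(65),221,238),(top(-65),560,257)]
c,T=cam('top')
def W(p,l):
    cc,s=np.cos(p[2]),np.sin(p[2]); return np.array([p[0]+cc*l[0]-s*l[1],p[1]+s*l[0]+cc*l[1],l[2]])
f=lambda p:np.concatenate([proj(c,T,W(p,l))[0]-np.array([195+(x+.5)/4.7-.5,235+(y+.5)/4.7-.5]) for l,x,y in o])
r=least_squares(f,[570,120,-.1],x_scale=[100,100,.1],loss='soft_l1'); p=r.x
print(p,f(p).round(1).reshape(-1,2).tolist()); np.save('pose.npy',p)
for k,l in dict(panel=(-107.5,0,132.5),taxis=(-111,65,131.6),ttop=top(65),hinge=(155,0,157),closed_front=(-25,0,179)).items(): print(k,W(p,l).round(1))
d=np.load('top0.npy')
# lid front from depth
for uv in [(285,186),(279,192),(285,199),(282,203),(250,188),(320,195)]:
    print(uv,world(c,T,uv,d))
for a in [.5,.6,.7,.8,.85]:
    l=(155-180*np.cos(a)-22*np.sin(a)*-1*-1*-1,0,157+180*np.sin(a)+22*np.cos(a)); w=W(p,l);print(a,w.round(),proj(c,T,w).round())
E
python3 fit2.py
```

```text
[ 5.87580051e+02  1.15438821e+02 -6.71391754e-02] [[-0.8, 0.9], [-0.5, -1.3], [-0.4, -1.3], [0.8, -1.0], [0.8, -0.9], [0.8, -0.2], [-0.2, 0.7], [-0.5, 2.3], [0.3, 2.8]]
panel [480.3 122.7 132.5]
taxis [481.2 187.7 131.6]
ttop [472.6 188.3 159.3]
hinge [742.2 105.  157. ]
closed_front [562.6 117.1 179. ]
(285, 186) [630.75230861 100.21489374 302.41312655]
(279, 192) [619.55422595 108.09712609 316.46423668]
(285, 199) [609.53984591  99.46998439 313.52429839]
(282, 203) [604.33223008 104.3295407  307.98011193]
(250, 188) [625.98213763 151.09567222 314.56235809]
(320, 195) [615.4896416   47.66104901 311.84784356]
0.5 [595. 115. 263.] [[277. 213.]]
0.6 [606. 114. 277.] [[277. 204.]]
0.7 [619. 113. 290.] [[277. 195.]]
0.8 [633. 112. 301.] [[277. 185.]]
0.85 [640. 112. 307.] [[277. 179.]]
```

Call:
{"api": "send_rows", "payload": {"targets": [{"offset":[10,14.5,8],"spin":0.8},{"offset":[15,22,15],"spin":1.0},{"offset":[40.5,58.7,15],"spin":2.63},{"offset":[40.5,58.7,15],"spin":2.63},{"offset":[40.5,58.7,15],"spin":2.63},{"offset":[40.5,58.7,15],"spin":2.63},{"offset":[40.5,58.7,15],"spin":2.63},{"offset":[40.5,58.7,15],"spin":2.63}], "grip": 0, "squeeze": 20}}

```text
time_s: 2.37
eef_pos: [405.9, -209.5, 313.2]
ee_rot: [0.0, 0.75, 0.662, 0.0]
force: [1.1, -1.4, 0.7]
grip_width: 0.0
grip_force: 0.0
```

Call:
{"api": "send_rows", "payload": {"targets": [{"offset":[22.6,32,6.5],"spin":1.63},{"offset":[22.6,32,6.5],"spin":1.63},{"offset":[22.6,32,6.5],"spin":1.63},{"offset":[22.6,32,6.5],"spin":1.63},{"offset":[22.6,32,6.5],"spin":1.63},{"offset":[22.6,32,6.5],"spin":1.63},{"offset":[22.6,32,6.5],"spin":1.63},{"offset":[22.6,32,6.5],"spin":1.63}]}}

```text
time_s: 3.03
eef_pos: [595.6, 59.3, 367.5]
ee_rot: [0.0, 0.341, 0.94, -0.0]
force: [0.2, -1.2, 0.1]
grip_width: -0.002
grip_force: 0.0
```

Call:
{"api": "send_rows", "payload": {"targets": [{"offset":[5,7,1],"spin":0.5},{"offset":[5,7,1],"spin":0.6},{"offset":[5,7,1],"spin":0.6}]}}

```text
time_s: 3.28
eef_pos: [647.4, 132.5, 374.8]
ee_rot: [-0.001, 0.157, 0.988, 0.001]
force: [-0.5, 0.2, -1.3]
grip_width: 0.001
grip_force: 0.0
```

Call:
{"api": "send_rows", "payload": {"targets": [{"offset":[-1.5,-2.1,-3],"spin":0.12},{"offset":[-1.5,-2.1,-6.0],"spin":0.245},{"offset":[-1.5,-2.1,-7.4],"spin":0.245},{"offset":[-2.2,-2.0,-8.0],"spin":0.245},{"offset":[-2.9,-2.0,-8.5],"spin":0.245},{"offset":[-3.6,-2.0,-9.2],"spin":0.245},{"offset":[-4.2,-1.9,-9.8],"spin":0.245},{"offset":[-5.3,-1.8,-11.2],"spin":0.245}]}}

```text
time_s: 3.95
eef_pos: [593.2, 109.0, 266.5]
ee_rot: [0.003, 0.041, 0.999, 0.0]
force: [6.0, -1.0, 1.9]
grip_width: -0.001
grip_force: 2.3
```

```bash
cat > s.py <<'E'
import sys
from h import *
n=sys.argv[1]; s=ctrl.sense(); im,d=ctrl.capture(n); cv2.imwrite(f'pics/{sys.argv[2]}.png',im[:,:,::-1]); np.save(f'{sys.argv[2]}.npy',d); np.save(f'{sys.argv[2]}_s.npy',s,allow_pickle=True)
print(s['time_s'],s['eef_pos'].round(1),s['ee_rot'].round(3),s['force'].round(1),s['joints'].round(2))
E
python3 s.py scene s1
```

```text
3.95 [593.2 109.  266.5] [0.003 0.041 0.999 0.   ] [ 6.  -1.   1.9] [-0.01  0.47  1.19 -0.    1.48 -1.5 ]
```

View pics/s1.png

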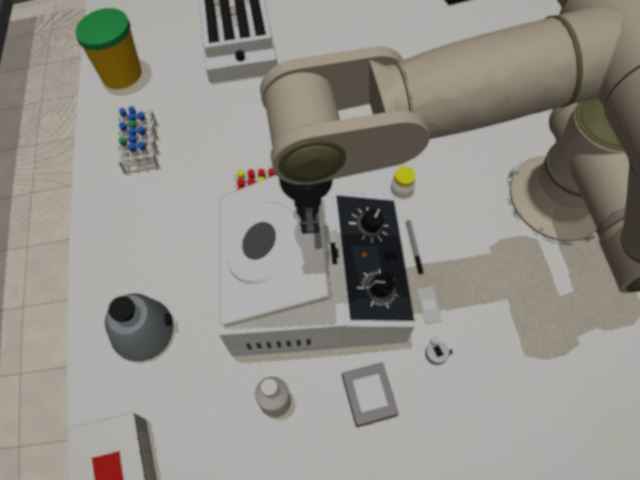

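Call:
{"api": "send_rows", "payload": {"targets": [{"offset":[-0.5,0.1,-0.8],"spin":0},{"offset":[-0.9,0.1,-1.6],"spin":0},{"offset":[-1.3,0.1,-2.4],"spin":0},{"offset":[-1.7,0.1,-3.2],"spin":0},{"offset":[-2.0,0.1,-4.0],"spin":0},{"offset":[-2.3,0.1,-4.9],"spin":0},{"offset":[-2.5,0.1,-5.7],"spin":0},{"offset":[-2.7,0.1,-6.6],"spin":0}]}}

```text
time_s: 4.67
eef_pos: [565.1, 110.8, 200.1]
ee_rot: [0.0, 0.041, 0.999, 0.001]
force: [-2.2, 3.2, 6.5]
grip_width: -0.001
grip_force: 3.1
```

Call:
{"api": "send_rows", "payload": {"targets": [{"offset":[-0.2,0,-0.6],"spin":0},{"offset":[-0.3,0,-1.2],"spin":0},{"offset":[-0.3,0,-1.8],"spin":0},{"offset":[-0.3,0,-2.1],"spin":0},{"offset":[-0.3,0,-2.3],"spin":0},{"offset":[-0.3,0,-2.3],"spin":0}]}}

```text
time_s: 5.17
eef_pos: [561.9, 110.9, 178.9]
ee_rot: [0.0, 0.041, 0.999, 0.0]
force: [-9.5, 2.4, 19.7]
grip_width: 0.001
grip_force: 9.8
```

Call:
{"api": "send_rows", "payload": {"targets": [{"offset":[0,0,-0.3],"spin":0},{"offset":[0,0,-0.5],"spin":0},{"offset":[0,0,-0.5],"spin":0},{"offset":[0,0,-0.5],"spin":0}]}}

```text
time_s: 5.5
eef_pos: [562.1, 110.9, 178.4]
ee_rot: [0.002, 0.04, 0.999, 0.0]
force: [-23.9, 0.8, 51.1]
grip_width: 0.003
grip_force: 25.6
```

Call:
{"api": "send_rows", "payload": {"targets": [{"offset":[0,0,2],"spin":0},{"offset":[0,1,5],"spin":0},{"offset":[-2,3,8],"spin":0},{"offset":[-5,4,10],"spin":0},{"offset":[-8,4,10],"spin":0},{"offset":[-11,3,10],"spin":0},{"offset":[-13,2,10],"spin":0},{"offset":[-13,2,10],"spin":0}], "grip": 1}}

```text
time_s: 6.17
eef_pos: [429.5, 129.7, 272.0]
ee_rot: [-0.0, 0.041, 0.999, -0.0]
force: [-0.3, -0.9, 0.3]
grip_width: 0.997
grip_force: 0.0
```

```bash
cat > w.py <<'E'
import sys
from h import *
n=sys.argv[1]; s=ctrl.sense(); im,d=ctrl.capture('wrist'); im2,d2=ctrl.capture('top'); cv2.imwrite(f'pics/{n}.png',np.vstack([np.hstack([cv2.resize(x[:,:,::-1],(400,300)) for x in (im,im2)])]))
cv2.imwrite(f'pics/{n}w.png',im[:,:,::-1]);cv2.imwrite(f'pics/{n}t.png',im2[:,:,::-1]); np.save(f'{n}w.npy',d);np.save(f'{n}t.npy',d2)
print(s['time_s'],s['eef_pos'].round(1),s['ee_rot'].round(3),s['force'].round(1),s['joints'].round(2))
c,T=cam('wrist',s); np.save(n+'T.npy',T)
for q in ['timer_axis','timer_pointer','zero_mark','five_mark','fifteen_mark','speed_pointer']:
    for r in ctrl.place_of('wrist',q)[:1]:
        x=world(c,T,r['uv'],d); print(q,round(r['conf'],2),np.round(r['uv']),None if x is None else x.round(0))
c,T=cam('top')
for uv in [(280,220),(300,200),(250,200)]: print(uv,world(c,T,uv,d2))
E
python3 w.py v1
```

```text
6.1667 [429.5 129.7 272. ] [-0.     0.041  0.999 -0.   ] [-0.3 -0.9  0.3] [ 0.03  0.11  1.64 -0.    1.39 -1.46]
timer_axis 0.64 [398. 283.] [472. 183. 160.]
timer_pointer 0.93 [395. 311.] [505. 183. 141.]
zero_mark 0.98 [397. 323.] [516. 184. 144.]
five_mark 0.8 [369. 307.] [501. 162. 139.]
fifteen_mark 0.96 [378. 246.] [453. 173. 125.]
speed_pointer 0.84 [213. 262.] [455.  37. 130.]
(280, 220) [590.35316799 116.92336933 187.34667277]
(300, 200) [625.04004658  82.06162659 188.07670521]
(250, 200) [625.81977252 169.38910343 185.25241534]
```

View pics/v1.png

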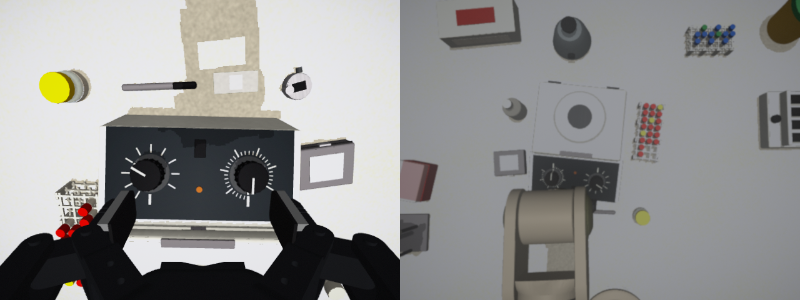

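Call:
{"api": "send_rows", "payload": {"targets": [{"offset":[3,4,-3],"spin":0.12},{"offset":[4.65,5.8,-6],"spin":0.24},{"offset":[4.65,5.8,-8.5],"spin":0.36},{"offset":[4.65,5.8,-10.5],"spin":0.48},{"offset":[4.65,5.8,-12],"spin":0.6},{"offset":[4.65,5.8,-13],"spin":0.7},{"offset":[4.65,5.8,-13],"spin":0.7}]}}

```text
time_s: 7.15
eef_pos: [477.6, 188.2, 138.7]
ee_rot: [-0.002, -0.306, 0.952, 0.0]
force: [-0.4, 0.9, -0.1]
grip_width: 1.0
grip_force: 0.0
```

Call:
{"api": "send_rows", "payload": {"targets": [{"offset":[0,0,0],"spin":0},{"offset":[0,0,0],"spin":0},{"offset":[0,0,0],"spin":0},{"offset":[0,0,0],"spin":0},{"offset":[0,0,0],"spin":0},{"offset":[0,0,0],"spin":0}], "grip": 0.2, "squeeze": 25}}

```text
time_s: 7.65
eef_pos: [478.7, 188.4, 142.2]
ee_rot: [0.001, -0.304, 0.953, 0.0]
force: [-3.1, 1.3, 4.5]
grip_width: 0.457
grip_force: 24.1
```

Call:
{"api": "send_rows", "payload": {"targets": [{"offset":[0,0,0],"spin":-0.1},{"offset":[0,0,0],"spin":-0.2},{"offset":[0,0,0],"spin":-0.3},{"offset":[0,0,0],"spin":-0.4},{"offset":[0,0,0],"spin":-0.5},{"offset":[0,0,0],"spin":-0.6},{"offset":[0,0,0],"spin":-0.7},{"offset":[0,0,0],"spin":-0.8}]}}

```text
time_s: 8.32
eef_pos: [479.5, 186.8, 141.4]
ee_rot: [0.001, 0.094, 0.996, -0.001]
force: [6.1, -10.9, -6.9]
grip_width: 0.433
grip_force: 26.7
```

Call:
{"api": "send_rows", "payload": {"targets": [{"offset":[0,0,0],"spin":-0.1},{"offset":[0,0,0],"spin":-0.2},{"offset":[0,0,0],"spin":-0.3},{"offset":[0,0,0],"spin":-0.4},{"offset":[0,0,0],"spin":-0.5},{"offset":[0,0,0],"spin":-0.6},{"offset":[0,0,0],"spin":-0.6}]}}

```text
time_s: 8.9
eef_pos: [479.1, 185.6, 141.2]
ee_rot: [0.002, 0.384, 0.923, -0.002]
force: [-0.9, -19.3, -3.1]
grip_width: 0.436
grip_force: 54.9
```

Call:
{"api": "send_rows", "payload": {"targets": [{"offset":[0,-0.2,0],"spin":0},{"offset":[0,-0.2,0],"spin":0},{"offset":[0,-0.2,0],"spin":0},{"offset":[0,-0.2,2],"spin":0.1},{"offset":[0,-0.2,4],"spin":0.2},{"offset":[-2.5,-3,8],"spin":0.3},{"offset":[-4.5,-5,11],"spin":0.4},{"offset":[-4.5,-5,11],"spin":0.5}], "grip": 1}}

```text
time_s: 9.57
eef_pos: [432.9, 137.3, 255.2]
ee_rot: [0.003, 0.138, 0.99, 0.0]
force: [-0.4, -0.3, 0.4]
grip_width: 1.003
grip_force: 0.0
```

```bash
cat > p.py <<'E'
import sys
from h import *
n=sys.argv[1]; s=ctrl.sense(); im,d=ctrl.capture('wrist'); c,T=cam('wrist',s)
cv2.imwrite(f'pics/{n}.png',im[:,:,::-1]); print(s['time_s'],s['eef_pos'].round(1),s['ee_rot'].round(3))
# rectified panel view around the timer axis: panel plane, 6 px per mm
p=np.load('pose.npy'); yaw=p[2]; ax=np.array([482,187.5,131.6])
def P(u,v,h=0): # u up slope, v to left
    l=np.stack([u*.9553-h*.2955,v,u*.2955+h*.9553],-1); cy,sy=np.cos(yaw),np.sin(yaw)
    return ax+np.stack([cy*l[...,0]-sy*l[...,1],sy*l[...,0]+cy*l[...,1],l[...,2]],-1)
g=np.arange(-45,45,.2); U,V=np.meshgrid(g[::-1],g[::-1],indexing='ij')
out=[]
for h in (0,29):
    q=proj(c,T,P(U,V,np.full_like(U,h)).reshape(-1,3)).astype(np.float32); o=cv2.remap(im,q[:,0].reshape(U.shape),q[:,1].reshape(U.shape),cv2.INTER_CUBIC)
    o=cv2.resize(o[:,:,::-1],(390,390)); 
    for k in (0,50,150): 
        a=np.deg2rad(k); x=195+39*np.sin(a)*390/90; y=195-39*np.cos(a)*390/90; cv2.circle(o,(int(x),int(y)),3,(0,0,255),1)
    cv2.circle(o,(195,195),2,(0,255,0),1); out.append(o)
cv2.imwrite(f'pics/{n}r.png',np.hstack(out))
for q in ['timer_axis','timer_pointer','zero_mark','five_mark','fifteen_mark']:
    for r in ctrl.place_of('wrist',q)[:1]:
        x=world(c,T,r['uv'],d); print(q,round(r['conf'],2),np.round(r['uv'],1),None if x is None else x.round(1))
E
python3 p.py p1
```

```text
9.5667 [432.9 137.3 255.2] [0.003 0.138 0.99  0.   ]
timer_axis 0.54 [208.3 286.6] [453.8  36.9 129.2]
timer_pointer 0.67 [371.4 286.7] [486.7 161.6 134.9]
zero_mark 0.65 [411.2 314.9] [514.6 185.6 142.9]
five_mark 0.63 [375.9 305.6] [501.1 161.1 139.5]
fifteen_mark 0.64 [378.1 238. ] [453.3 176.5 123.6]
```

View pics/p1r.png

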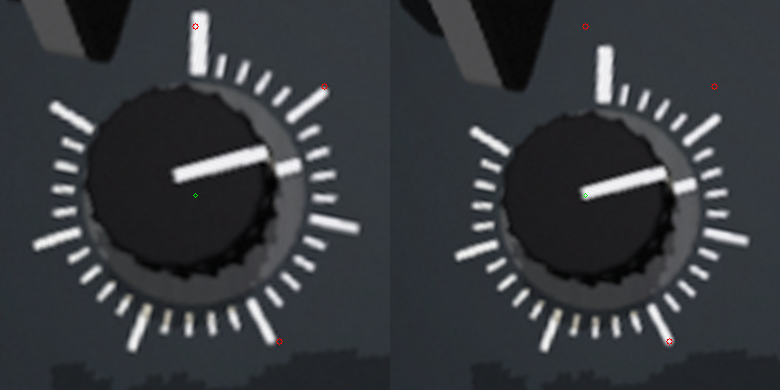

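Call:
{"api": "send_rows", "payload": {"targets": [{"offset":[1.5,1.5,-1.5],"spin":0.12},{"offset":[3,4,-3.5],"spin":0.24},{"offset":[4.4,5.0,-5.5],"spin":0.36},{"offset":[4.4,5.0,-7],"spin":0.48},{"offset":[4.4,5.0,-8],"spin":0.6},{"offset":[4.4,5.0,-9],"spin":0.72},{"offset":[4.4,5.0,-10.4],"spin":0.84},{"offset":[4.4,5.0,-11.3],"spin":0.96}]}}

```text
time_s: 10.53
eef_pos: [476.8, 188.7, 135.5]
ee_rot: [-0.002, -0.335, 0.942, 0.0]
force: [-0.3, -0.4, -0.5]
grip_width: 1.003
grip_force: 0.0
```

Call:
{"api": "send_rows", "payload": {"targets": [{"offset":[0,0,0],"spin":0.1},{"offset":[0,0,0],"spin":0.14},{"offset":[0,0,0],"spin":0.14},{"offset":[0,0,0],"spin":0.14},{"offset":[0,0,0],"spin":0.14},{"offset":[0,0,0],"spin":0.14},{"offset":[0,0,0],"spin":0.14}], "grip": 0.2}}

```text
time_s: 11.12
eef_pos: [478.1, 187.8, 137.6]
ee_rot: [0.0, -0.397, 0.918, -0.001]
force: [3.7, -3.7, -3.3]
grip_width: 0.469
grip_force: 24.7
```

Call:
{"api": "send_rows", "payload": {"targets": [{"offset":[0,0,0],"spin":-0.1},{"offset":[0,0,0],"spin":-0.2},{"offset":[0,0,0],"spin":-0.3},{"offset":[0,0,0],"spin":-0.4},{"offset":[0,0,0],"spin":-0.5},{"offset":[0,0,0],"spin":-0.6},{"offset":[0,0,0],"spin":-0.7},{"offset":[0,0,0],"spin":-0.8}]}}

```text
time_s: 11.78
eef_pos: [478.2, 187.1, 137.9]
ee_rot: [0.001, -0.006, 1.0, -0.001]
force: [4.0, -7.3, -1.3]
grip_width: 0.435
grip_force: 25.1
```

Call:
{"api": "send_rows", "payload": {"targets": [{"offset":[0,0,0],"spin":-0.12},{"offset":[0,0,0],"spin":-0.24},{"offset":[0,0,0],"spin":-0.36},{"offset":[0,0,0],"spin":-0.48},{"offset":[0,0,0],"spin":-0.6},{"offset":[0,0,0],"spin":-0.72},{"offset":[0,0,0],"spin":-0.84},{"offset":[0,0,0],"spin":-0.95}]}}

```text
time_s: 12.45
eef_pos: [477.2, 186.7, 138.5]
ee_rot: [0.0, 0.453, 0.892, -0.002]
force: [-4.3, -11.7, 10.6]
grip_width: 0.438
grip_force: 84.6
```

Call:
{"api": "send_rows", "payload": {"targets": [{"offset":[0,0,0],"spin":0},{"offset":[0,0,0],"spin":0},{"offset":[0,0,0],"spin":0},{"offset":[0,0,2],"spin":0.1},{"offset":[0,0,4],"spin":0.2},{"offset":[-2.5,-3,8],"spin":0.3},{"offset":[-4.5,-5,11],"spin":0.4},{"offset":[-4.5,-5,11],"spin":0.5}], "grip": 1}}

```text
time_s: 13.12
eef_pos: [431.8, 137.2, 251.6]
ee_rot: [0.002, 0.212, 0.977, 0.001]
force: [-0.1, 0.5, 0.3]
grip_width: 1.001
grip_force: 0.0
```

```bash
python3 p.py p2
```

```text
13.1167 [431.8 137.2 251.6] [0.002 0.212 0.977 0.001]
timer_axis 0.7 [406.9 265.5] [470.4 183.2 159.1]
timer_pointer 0.69 [389.7 234.4] [456.8 182.2 125.1]
zero_mark 0.96 [421.9 305. ] [512.6 183.2 143. ]
five_mark 0.59 [387.9 299.3] [499.4 161.4 139.3]
fifteen_mark 0.79 [377.7 238.1] [455.7 172.8 125.1]
```

View pics/p2r.png

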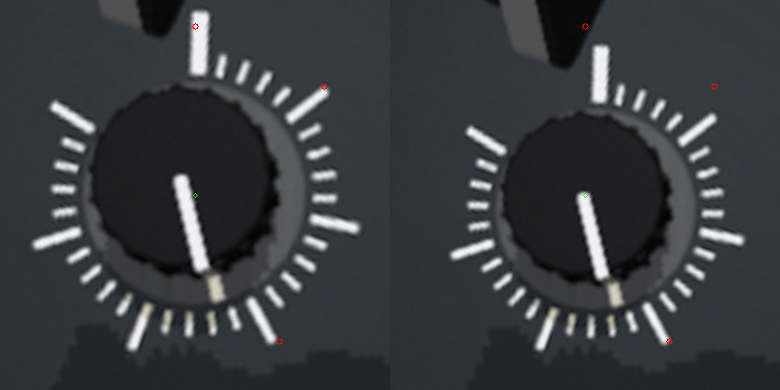

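Call:
{"api": "send_rows", "payload": {"targets": [{"offset":[1.5,1.5,-2],"spin":-0.1},{"offset":[3,4,-4.5],"spin":-0.2},{"offset":[4.5,5.0,-7],"spin":-0.25},{"offset":[4.5,5.0,-9],"spin":-0.25},{"offset":[4.5,5.0,-10.4],"spin":-0.25},{"offset":[4.5,5.0,-11.2],"spin":-0.25},{"offset":[4.5,5.0,-11.2],"spin":-0.25}]}}

```text
time_s: 14.0
eef_pos: [476.5, 188.4, 133.7]
ee_rot: [-0.002, 0.335, 0.942, -0.001]
force: [0.1, 0.3, -0.2]
grip_width: 1.0
grip_force: 0.0
```

Call:
{"api": "send_rows", "payload": {"targets": [{"offset":[0,0,0],"spin":0},{"offset":[0,0,0],"spin":0},{"offset":[0,0,0],"spin":0},{"offset":[0,0,0],"spin":0},{"offset":[0,0,0],"spin":0},{"offset":[0,0,0],"spin":0}], "grip": 0.2}}

```text
time_s: 14.5
eef_pos: [476.9, 187.2, 137.4]
ee_rot: [-0.0, 0.334, 0.942, -0.001]
force: [-8.2, -7.9, 10.9]
grip_width: 0.461
grip_force: 23.6
```

Call:
{"api": "send_rows", "payload": {"targets": [{"offset":[0,0,0],"spin":0.1},{"offset":[0,0,0],"spin":0.2},{"offset":[0,0,0],"spin":0.3},{"offset":[0,0,0],"spin":0.4},{"offset":[0,0,0],"spin":0.5},{"offset":[0,0,0],"spin":0.6},{"offset":[0,0,0],"spin":0.7},{"offset":[0,0,0],"spin":0.8}]}}

```text
time_s: 15.17
eef_pos: [477.3, 186.6, 136.8]
ee_rot: [-0.0, -0.061, 0.998, -0.002]
force: [-4.5, -9.5, 4.5]
grip_width: 0.435
grip_force: 31.3
```

Call:
{"api": "send_rows", "payload": {"targets": [{"offset":[0,0,0],"spin":0.1},{"offset":[0,0,0],"spin":0.2},{"offset":[0,0,0],"spin":0.3},{"offset":[0,0,0],"spin":0.4},{"offset":[0,0,0],"spin":0.4}]}}

```text
time_s: 15.58
eef_pos: [477.3, 186.2, 138.2]
ee_rot: [-0.0, -0.259, 0.966, -0.003]
force: [-11.3, -10.4, 18.0]
grip_width: 0.437
grip_force: 57.1
```

Call:
{"api": "send_rows", "payload": {"targets": [{"offset":[0,0,0],"spin":0},{"offset":[0,0,0],"spin":0},{"offset":[0,0,0],"spin":0},{"offset":[0,0,2],"spin":-0.1},{"offset":[0,0,4],"spin":-0.2},{"offset":[-2.5,-3,8],"spin":-0.3},{"offset":[-4.5,-5,11],"spin":-0.4},{"offset":[-4.5,-5,11],"spin":-0.5}], "grip": 1}}

```text
time_s: 16.25
eef_pos: [431.9, 137.0, 249.8]
ee_rot: [0.002, -0.006, 1.0, -0.0]
force: [-0.1, 1.2, 0.5]
grip_width: 0.997
grip_force: 0.0
```

```bash
python3 p.py p3
```

```text
16.25 [431.9 137.  249.8] [ 0.002 -0.006  1.    -0.   ]
timer_axis 0.67 [385.9 297.1] [470.6 181.7 159.6]
timer_pointer 0.92 [355.4 283.3] [473.1 162.8 131.4]
zero_mark 0.96 [381.6 337. ] [513.  183.7 142.8]
five_mark 0.66 [355.3 316.3] [497.4 163.1 139. ]
fifteen_mark 0.88 [368.4 252.3] [450.3 172.6 124. ]
```

View pics/p3r.png

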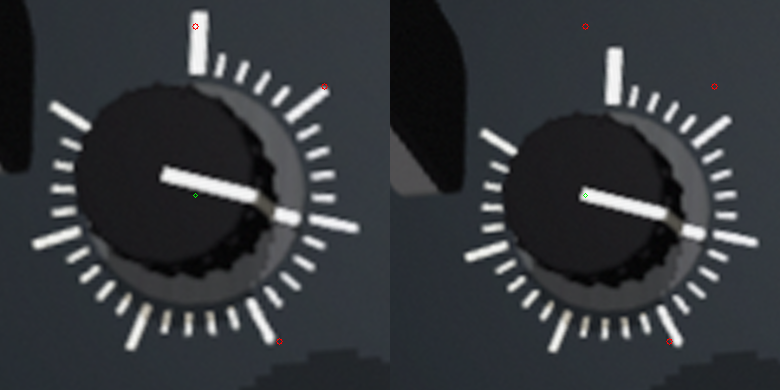

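Call:
{"api": "send_rows", "payload": {"targets": [{"offset":[1.5,1.5,-2],"spin":-0.1},{"offset":[3,4,-4.5],"spin":-0.2},{"offset":[4.5,5.0,-7],"spin":-0.3},{"offset":[4.5,5.0,-9],"spin":-0.4},{"offset":[4.5,5.0,-10.4],"spin":-0.5},{"offset":[4.5,5.0,-11.1],"spin":-0.53},{"offset":[4.5,5.0,-11.1],"spin":-0.53}]}}

```text
time_s: 17.13
eef_pos: [476.3, 188.6, 132.0]
ee_rot: [-0.003, 0.253, 0.968, -0.001]
force: [0.1, -0.0, -0.7]
grip_width: 0.997
grip_force: 0.0
```

Call:
{"api": "send_rows", "payload": {"targets": [{"offset":[0,0,0],"spin":0},{"offset":[0,0,0],"spin":0},{"offset":[0,0,0],"spin":0},{"offset":[0,0,0],"spin":0},{"offset":[0,0,0],"spin":0},{"offset":[0,0,0],"spin":0}], "grip": 0.2}}

```text
time_s: 17.63
eef_pos: [477.0, 187.1, 136.1]
ee_rot: [-0.0, 0.253, 0.968, -0.001]
force: [-6.8, -7.6, 9.2]
grip_width: 0.457
grip_force: 24.1
```

Call:
{"api": "send_rows", "payload": {"targets": [{"offset":[0,0,0],"spin":0.12},{"offset":[0,0,0],"spin":0.24},{"offset":[0,0,0],"spin":0.36},{"offset":[0,0,0],"spin":0.48},{"offset":[0,0,0],"spin":0.6},{"offset":[0,0,0],"spin":0.72},{"offset":[0,0,0],"spin":0.88},{"offset":[0,0,0],"spin":0.88}]}}

```text
time_s: 18.3
eef_pos: [477.2, 186.5, 136.6]
ee_rot: [-0.0, -0.187, 0.982, -0.002]
force: [-17.7, -6.8, 30.2]
grip_width: 0.437
grip_force: 54.5
```

Call:
{"api": "send_rows", "payload": {"targets": [{"offset":[0,0,0],"spin":0},{"offset":[0,0,0],"spin":0},{"offset":[0,0,0],"spin":0},{"offset":[0,0,2],"spin":0},{"offset":[0,0,4],"spin":-0.1},{"offset":[-2.5,-3,8],"spin":-0.2},{"offset":[-4.5,-5,11],"spin":-0.3},{"offset":[-4.5,-5,11],"spin":-0.4}], "grip": 1}}

```text
time_s: 18.97
eef_pos: [431.9, 137.0, 248.8]
ee_rot: [0.002, 0.019, 1.0, 0.0]
force: [0.2, 0.4, 0.5]
grip_width: 1.001
grip_force: 0.0
```

```bash
python3 p.py p4
```

```text
18.9667 [431.9 137.  248.8] [0.002 0.019 1.    0.   ]
timer_axis 0.79 [389.7 294.1] [470.  182.2 159.6]
timer_pointer 0.7 [377.6 131.5] [366.  194.7   5.1]
zero_mark 0.88 [385.9 332.6] [511.1 182.8 142.4]
five_mark 0.56 [357.8 315.4] [497.5 161.7 138.6]
fifteen_mark 0.67 [372.  252.7] [452.  174.3 124.2]
```

View pics/p4r.png

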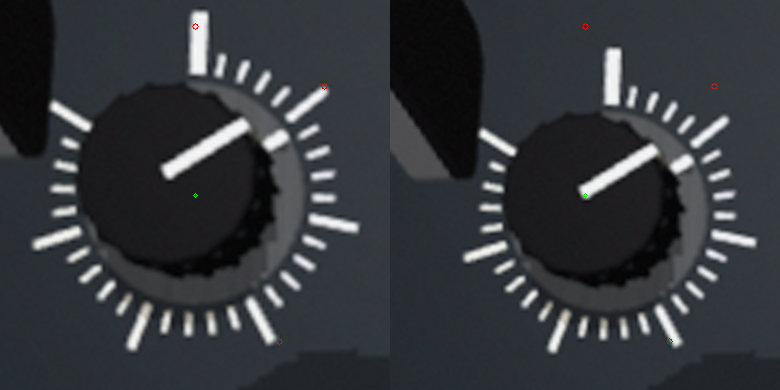

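Call:
{"api": "send_rows", "payload": {"targets": [{"offset":[1.5,1.5,-2],"spin":-0.1},{"offset":[3,4,-4.5],"spin":-0.1},{"offset":[4.5,4.95,-7],"spin":-0.1},{"offset":[4.5,4.95,-9],"spin":-0.1},{"offset":[4.5,4.95,-10.4],"spin":-0.1},{"offset":[4.5,4.95,-10.9],"spin":-0.1},{"offset":[4.5,4.95,-10.9],"spin":-0.1}]}}

```text
time_s: 19.85
eef_pos: [476.7, 188.0, 134.2]
ee_rot: [-0.002, 0.065, 0.998, -0.0]
force: [-0.1, -0.2, 0.4]
grip_width: 0.999
grip_force: 0.0
```

Call:
{"api": "send_rows", "payload": {"targets": [{"offset":[0,0,0],"spin":0},{"offset":[0,0,0],"spin":0},{"offset":[0,0,0],"spin":0},{"offset":[0,0,0],"spin":0},{"offset":[0,0,0],"spin":0},{"offset":[0,0,0],"spin":0}], "grip": 0.2}}

```text
time_s: 20.35
eef_pos: [477.6, 186.9, 137.2]
ee_rot: [0.0, 0.066, 0.998, -0.001]
force: [-3.6, -6.1, 7.1]
grip_width: 0.436
grip_force: 25.0
```

Call:
{"api": "send_rows", "payload": {"targets": [{"offset":[0,0,0],"spin":0.04},{"offset":[0,0,0],"spin":0.08},{"offset":[0,0,0],"spin":0.12},{"offset":[0,0,0],"spin":0.16},{"offset":[0,0,0],"spin":0.16},{"offset":[0,0,0],"spin":0.16}]}}

```text
time_s: 20.85
eef_pos: [477.8, 186.8, 137.0]
ee_rot: [0.001, -0.014, 1.0, -0.001]
force: [-2.1, -6.2, 4.5]
grip_width: 0.434
grip_force: 28.8
```

Call:
{"api": "send_rows", "payload": {"targets": [{"offset":[0,0,0],"spin":0},{"offset":[0,0,0],"spin":0},{"offset":[0,0,0],"spin":0},{"offset":[0,0,2],"spin":0},{"offset":[0,0,4],"spin":0},{"offset":[-2.5,-1,8],"spin":0},{"offset":[-4.5,-2,11],"spin":0},{"offset":[-4.5,-2,11],"spin":0}], "grip": 1}}

```text
time_s: 21.52
eef_pos: [432.0, 167.5, 251.8]
ee_rot: [0.004, -0.014, 1.0, 0.0]
force: [0.2, 0.1, 0.7]
grip_width: 1.001
grip_force: 0.0
```

```bash
python3 p.py p5
```

```text
21.5167 [432.  167.5 251.8] [ 0.004 -0.014  1.     0.   ]
timer_axis 0.97 [346.7 291.3] [468.  185.6 159. ]
timer_pointer 0.72 [217.2 123.3] [359.8  61.3  12.2]
zero_mark 0.68 [339.9 336.4] [514.3 183.4 143.3]
five_mark 0.87 [312.2 316.6] [500.  161.4 139. ]
fifteen_mark 0.89 [331.2 252.4] [452.1 174.9 123.6]
```

View pics/p5r.png

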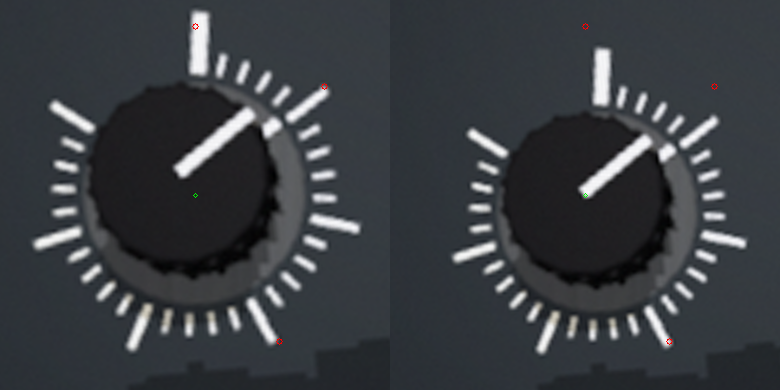

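```bash
python3 -c "
from rig import ctrl
print(ctrl.finish_job())"
```

```text
the job is handed in; nothing more can be done
None
```

I handed the job in with the lid latched shut and the timer wound to about 17 minutes, then brought back to about five. The last picture puts it within a few degrees of the mark (5 allowed). The speed dial and the bystanders were never touched, and I have not seen the judge's verdict.

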